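# Find and seat the rocking compartment cover of a trial-lens case

## Robot

A 6-joint arm with a two-finger parallel gripper is mounted at the origin on the work surface. World frame = base frame: x ahead of the robot, y to its left, z up, the work surface at z = 0. Lengths are in m, angles in degrees, forces in N, time in s.
With the tool pointing down it reaches from about 0.4 to 0.825 m from the base axis. Payload 7 kg.
Tool frame: the origin (TCP) lies midway between the tips of the shut fingers; the grasp point (between the pads) lies 19 mm behind it; z points along the fingers, x is the direction in which the jaws open and shut, and the axes are right-handed (so a half turn about z gives the same grasp; the last joint's range is limited). The gripper opens to 88 mm and grips with 3 to 60 N. Pads are 19 mm wide; open, the fingers measure 130 mm over their backs; the gripper's body (78 mm by 193 mm) begins 47 mm behind the grasp point.
Start: joints at [-49.784, 20.546, 0.682, 0, -70.136, -16.507], TCP at [0.271, -0.618, 0.227] pointing down, gripper open.
Joint ranges: [-176.03, 176.03], [-82.01, 121.73], [-58.28, 71.71], [-173.87, 95.51], [-174.79, -0.11], [-173.66, 173.66]. Speed limits (degrees/s): [136.94, 136.94, 172.46, 180, 180, 180].

## Interface

Orientations are given as [roll, pitch, yaw] about the fixed x, y, z axes, in that order (R = Rz(yaw) Ry(pitch) Rx(roll)).
In Python, from plant import * gives the robot as it stands. The module is installed in compiled form; this text tells all that it offers.
- The arm moves only by the shell command python3 -m pendant 'ROWS' [OPENING]. ROWS is JSON, a list that holds one entry, the list of rows, each a list of 6 numbers: the shift along the world's x, y, z in mm, then the turn, a rotation vector about the world's x, y, z in degrees. A call has 1 to 10 rows; each row is the pose to reach, as a shift and turn from the pose commanded when the call began; what a row does not reach only later rows make up. A row lasts 1/8 s, in which the tool goes at most 62.5 mm and 10.7 degrees, less where a joint would pass 70% of its speed; a pose out of reach is approached as far as the arm can. A call with a gripper value outside its range is refused whole. OPENING is the closure, from -1 (fully open) to 1 (shut), set as the call begins (- or left out, the last holds). The fingers move at their own pace and stop on an object; the grip force is fixed at half the most. Time passes only in rows, so rows that repeat a pose let the fingers close. It gives the time, the measured TCP pose, the force and the opening at its end, in the units of the state.
- get_obs(): the state, without advancing time (a new reading comes with each control period).
- snapshot(name): name is "scene" or "top" or "wrist"; returns a dict with "pixels" (384x512x3 uint8, red, green, blue), "depth" (384x512 float32, m along the optical axis (not along the pixel's ray), 0 where there is no reading), "fx", "fy", "cx", "cy" (pixels), "pose" (4x4, takes a point from camera to world coordinates); the wrist camera has in their place "tool_from_camera" (4x4, takes a point from camera to tool coordinates, whose origin is the TCP and whose axes are the tool frame's). Camera axes: x right, y down, z forward; pixel columns grow to the right and rows downward; lengths in m; the calibration is good to about 2 mm. A picture is of the moment at which its call begins: read the wrist's pose just before it.
- close_job(): hands the job in, once; it reports no verdict.
The state is a dict: "clock": time; "joint_pos": joint angles; "qvel": joint speeds; "tau": joint torques, N m; "tool_pos": TCP position; "orientation": TCP orientation; "force": force on the tool from outside, world axes, zero at the start; "moment": the same for the moment, N m; "opening": finger opening in m.
Only numpy, scipy, OpenCV 4.12 (cv2) and the standard library are available. Lean on these libraries where they do the work, as an engineer would, in place of code of your own. Each camera call takes 0.05 s, during which the arm holds its last target. There are 200 camera calls.

## Task

One of the four identical white covers in the wooden lens case is not seated. Press on the ends of the covers with a fingertip to find the one that rocks, then press that one straight down until it is fully home and no longer rocks. Only press, never pinch or lift a cover, do not hammer on them, leave the other things alone, and finish clear of everything.

Things in the scene. Friction and masses are not known exactly. Their poses are not given: they have to be found in the camera images.
- case: Dark wooden lens case: open tray 220 (x) x 400 mm (y), 10 mm walls 30 mm high, fixed to the table. Origin: centre of its underside; x points away from the robot at yaw 0, z up. In its far half, at x = +45 mm and y = -143, -60, +60, +143 mm, stand four identical white covers, each on its own compartment. Loose things lie in the near half and a bottle stands between the two middle covers.
- cover1_top (a point): Centre of the top of the cover at y = -143 mm of the case; starts 47 mm above the case's underside. Plain white plastic cap, 90 mm along x, 52 mm along y, skirt 17 mm deep, axes as the case's, z = upward normal. All covers start level and look alike, seated or not: the skirt hides the rim, and the compartments differ in height.
- cover2_top (a point): Centre of the top of the cover at y = -60 mm of the case; starts 55 mm above the case's underside. Same cap as cover1. A seated cover is firm: pressed with 5 N near either of its 52 mm ends it gives under 1 mm. Just one cover, any of the four, is unseated.
- cover3_top (a point): Centre of the top of the cover at y = +60 mm of the case; starts 51 mm above the case's underside. Same cap as cover1. The unseated cover rocks like a seesaw about its own y axis: 2 N pressed 35 mm from the centre along x tips it about 0.12 rad (that end drops 3 to 5 mm); it springs back level when let go.
- cover4_top (a point): Centre of the top of the cover at y = +143 mm of the case; starts 59 mm above the case's underside. Same cap as cover1. The unseated cover can be pressed about 5 mm straight down at its centre against a friction of about 10 N; there it meets its seat, becomes firm and stays down.
- drops: Bystander, to be left alone: white dropper bottle, 24 mm across, 62 mm high, standing in the case between the two middle covers. Origin: centre of its underside.
- trial_lens: Bystander, to be left alone: round trial lens with a tab, 38 mm across, 5 mm thick, lying in the near half of the case. Origin: centre of its underside.
- trial_frame: Bystander, to be left alone: metal trial frame, about 140 mm wide, 12 mm high, lying in the near half of the case. Origin: centre of its underside.
- occluder: Bystander, to be left alone: black eye-occluder paddle, 190 mm long, 8 mm high, beyond the case. Origin: centre of its underside.
- pen_torch: Bystander, to be left alone: steel pen torch, 130 mm long, 14 mm thick, beyond the case. Origin: centre of its underside.
- spectacle_case: Bystander, to be left alone: grey spectacle case 70 x 160 x 45 mm, to the left of the case. Origin: centre of its underside.
- cleaner: Bystander, to be left alone: lens-cleaner bottle 48 mm across, 130 mm high, to the right of the case. Origin: centre of its underside.
- ruler: Bystander, to be left alone: white ruler 30 x 180 x 6 mm lying at the right. Origin: centre of its underside.

How it is judged:
By the outcome, as a careful person would: the job done as asked, in the order asked, and still so for the second after the job is handed in, with the robot touching nothing.
It also fails if it takes over 51 s, if anything falls off the work surface, if the arm or the gripper's body presses on something with over 40 N, if the wrist force passes 120 N, or if a joint passes its speed limit or range.

## Working session

There is one attempt and no reset: what is moved stays moved. The work goes in short steps, Python scripts to look and compute and a shell command to move; the robot and the scene stay as the last step left them, time stands still between calls to the robot, and variables do not carry over. Pictures are saved under pics/ and viewed, about 8 in all and at most 12, crops included, and the job is handed in when it is done.

```bash
mkdir -p pics
python3 - <<'E'
from plant import *
import cv2,numpy as np
o=get_obs();print(o)
for n in("top","scene"):
    s=snapshot(n);cv2.imwrite(f"pics/{n}0.png",s["pixels"][:,:,::-1]);np.savez(f"{n}0.npz",**s)
    print(s["fx"],s["cx"],s["cy"],np.round(s["pose"],3).tolist())
E
```

```text
{'clock': 0.0, 'joint_pos': array([-4.97835712e+01,  2.05907854e+01,  6.33059572e-01, -1.85788195e-02,
       -7.01369497e+01, -1.65075918e+01]), 'qvel': array([-0.02281729, -0.14172735,  0.07784547,  0.07396252, -0.14398897,
       -0.03957252]), 'tau': array([ 1.86240213e-03, -5.82711303e+01,  2.93054670e+01,  6.99728921e+00,
        6.53704628e-03, -1.62275228e-04]), 'tool_pos': array([ 0.27118001, -0.61758576,  0.22562946]), 'orientation': array([-1.79989842e+02, -9.57361741e-02,  1.13702502e+02]), 'force': array([-0.11767807,  0.61928618, -0.03421644]), 'moment': array([-0.03518652, -0.00355497, -0.01609638]), 'opening': 0.08764789533273701}
379.10051834127466 254.45581737427003 191.96283312510334 [[-0.015, -0.995, 0.098, 0.482], [-1.0, 0.013, -0.022, 0.016], [0.021, -0.098, -0.995, 1.388], [0.0, 0.0, 0.0, 1.0]]
444.4986091267173 256.14553171903293 190.66026440387918 [[-0.45, 0.668, -0.593, 1.297], [0.893, 0.348, -0.286, 0.338], [0.015, -0.658, -0.753, 0.952], [0.0, 0.0, 0.0, 1.0]]
```

View pics/top0.png

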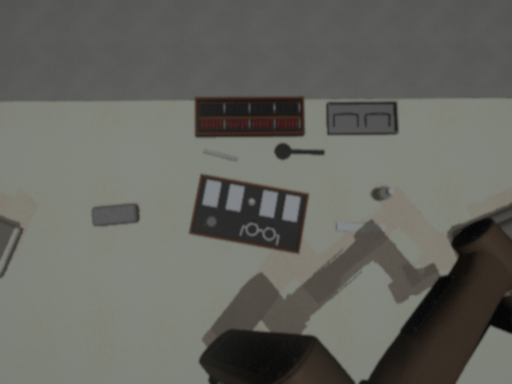

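View pics/scene0.png

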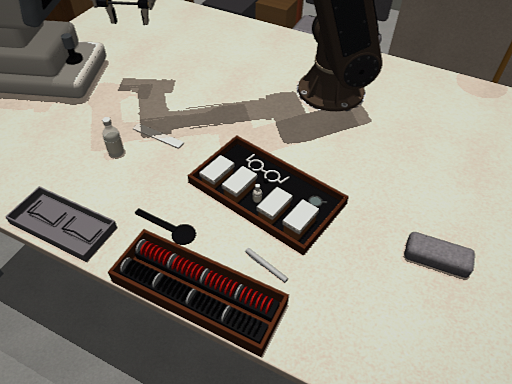

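Both views show the case with four white covers; in the top view they sit at about (212,193), (235,198), (268,204) and (291,208), with the dropper bottle at (252,202). I'll locate the covers by mask and ray-cast them onto their known heights.

```bash
cat > h.py <<'E'
import numpy as np,cv2
def ray(s,u,v,z):
    T=s["pose"];d=T[:3,:3]@np.array([(u-s["cx"])/s["fx"],(v-s["cy"])/s["fy"],1]);o=T[:3,3]
    return o+d*(z-o[2])/d[2]
E
python3 - <<'E'
from h import *
H=dict(zip("1234",(.047,.055,.051,.059)))
for n,roi in(("top",(185,170,315,255)),("scene",(185,135,350,250))):
    s=np.load(n+"0.npz");x0,y0,x1,y1=roi
    p=s["pixels"].astype(int);g=p[...,0:3].min(2)
    m=np.zeros(g.shape,np.uint8);
    thr=130 if n=="top" else 200
    m[y0:y1,x0:x1]=(g[y0:y1,x0:x1]>thr)
    k,l,st,c=cv2.connectedComponentsWithStats(m,connectivity=4)
    pts=[]
    for i in range(1,k):
        a=st[i,4]
        if 200<a<900:
            cnt=cv2.findContours((l==i).astype(np.uint8),0,1)[0][0]
            r=cv2.minAreaRect(cnt);pts.append((c[i],a,r))
    pts.sort(key=lambda q:q[0][0])
    pts=[q for q in pts]
    print(n,[(np.round(q[0],1).tolist(),int(q[1]),np.round(q[2][1],1).tolist(),round(q[2][2],1)) for q in pts])
    if len(pts)==4:
        ids="4321" if n=="top" else "1234"
        for q,i in zip(pts,ids):
            P=ray(s,*q[0],H[i]);u,v=np.round(q[0]).astype(int);d=s["depth"][v,u]
            C=np.array([(q[0][0]-s["cx"])/s["fx"],(q[0][1]-s["cy"])/s["fy"],1])*d
            print(i,P.round(4),(s["pose"][:3,:3]@C+s["pose"][:3,3]).round(4))
E
```

```text
top []
scene [([216.5, 167.3], 384, [14.6, 30.7], 49.1), ([239.1, 178.9], 415, [15.4, 31.1], 47.7), ([274.4, 200.9], 463, [16.3, 31.1], 45.0), ([300.6, 214.4], 518, [18.6, 30.9], 41.2)]
1 [ 0.5578 -0.1445  0.047 ] [ 0.5585 -0.144   0.0479]
2 [ 0.5738 -0.0633  0.055 ] [ 0.5739 -0.0632  0.0551]
3 [0.5971 0.0548 0.051 ] [0.5972 0.0549 0.0511]
4 [0.6132 0.1359 0.059 ] [0.613  0.1358 0.0588]
```

Run:
```python
from h import *
s=np.load("top0.npz");g=s["pixels"].astype(int).min(2)
print(g[193,205:300:3])
for t in(75,90,105):
    m=np.zeros(g.shape,np.uint8);m[178:222,200:302]=g[178:222,200:302]>t
    k,l,st,c=cv2.connectedComponentsWithStats(m,connectivity=4)
    o=sorted([(c[i],st[i,4]) for i in range(1,k) if st[i,4]>20],key=lambda q:q[0][0])
    big=[q for q in o if q[1]>180]
    print(t,[(q[0].round(1).tolist(),int(q[1])) for q in o])
    if len(big)==4:
        P=np.array([ray(s,*q[0],z) for q,z in zip(big,(.059,.051,.055,.047))]);print(P.round(4))
        a=np.polyfit([.143,.06,-.06,-.143],P[:,:2],1);print(a,np.degrees(np.arctan2(-a[0,0],a[0,1])))
```

```text
[119 128 128 129 127  61  42  45 116 128 129 128 127  61  41  43  41  40
  42  77 128 128 127 122  95  41  40  49  44  40  38  42]
75 [([211.0, 219.8], 22), ([211.4, 193.0], 421), ([234.7, 197.4], 416), ([251.4, 201.1], 36), ([268.1, 203.5], 414), ([274.6, 182.4], 595), ([291.0, 207.8], 413)]
90 [([211.5, 193.0], 381), ([234.7, 197.4], 376), ([251.3, 201.0], 22), ([268.1, 203.4], 381), ([275.7, 182.3], 553), ([290.9, 207.9], 374)]
105 [([211.5, 193.0], 347), ([234.7, 197.4], 341), ([268.1, 203.5], 342), ([276.8, 182.0], 499), ([291.0, 207.8], 340)]
```

Run:
```python
from h import *
s=np.load("top0.npz")
P=np.array([ray(s,*q,z)[:2] for q,z in zip([(290.9,207.8),(268.1,203.5),(234.7,197.4),(211.5,193)],(.047,.055,.051,.059))])
S=np.array([[.5578,-.1445],[.5738,-.0633],[.5971,.0548],[.6132,.1359]])
print(P.round(4))
for q in(P,S,(P+S)/2):
    a=np.polyfit([-.143,-.06,.06,.143],q,1);print(a.round(4),np.degrees(np.arctan2(-a[0,0],a[0,1])))
y=np.arctan2(-a[0,0],a[0,1]);ex=np.array([np.cos(y),np.sin(y)])
for i,v in enumerate([-.143,-.06,.06,.143]):
    c=a[0]/np.hypot(*a[0])*v+a[1];print(i+1,"c",c.round(4),"near",(c-.034*ex).round(4),"far",(c+.034*ex).round(4))
```

```text
[[ 0.5563 -0.1419]
 [ 0.5722 -0.0608]
 [ 0.5957  0.0568]
 [ 0.6117  0.1379]]
[[ 0.1939  0.9785]
 [ 0.584  -0.002 ]] -11.208581305783662
[[ 0.1938  0.981 ]
 [ 0.5855 -0.0043]] -11.173910385257233
[[ 0.1938  0.9797]
 [ 0.5847 -0.0031]] -11.191225027548324
1 c [ 0.557  -0.1434] near [ 0.5236 -0.1368] far [ 0.5903 -0.15  ]
2 c [ 0.5731 -0.062 ] near [ 0.5397 -0.0554] far [ 0.6064 -0.0686]
3 c [0.5964 0.0557] near [0.563  0.0623] far [0.6297 0.0491]
4 c [0.6125 0.1371] near [0.5791 0.1437] far [0.6458 0.1305]
```

```bash
python3 -m pendant '[[[0,0,0,0,0,-10],[40,60,0,0,0,-20],[80,120,0,0,0,-30],[120,180,0,0,0,-35],[150,240,0,0,0,-35],[180,300,0,0,0,-35],[200,355,0,0,0,-35],[220,410,0,0,0,-35],[240,460,0,0,0,-35],[250,474,-50,0,0,-35]]]' 1
```

```text
clock: 1.35
tool_pos: [0.5246, -0.1419, 0.18]
orientation: [179.5, -0.1, 78.9]
force: [1.1, -0.4, -1.6]
opening: 0.0004
```

```bash
python3 -m pendant '[[[2,7,-40,0,0,0],[2,7,-80,0,0,0],[2,7,-105,0,0,0],[2,7,-118,0,0,0],[2,7,-118,0,0,0],[2,7,-118,0,0,0]]]'
for i in 1 2 3 4; do :; done
python3 -m pendant '[[[0,0,-2,0,0,0],[0,0,-4,0,0,0],[0,0,-4,0,0,0]]]'
python3 -m pendant '[[[0,0,-1,0,0,0],[0,0,-2,0,0,0],[0,0,-2,0,0,0]]]'
```

```text
clock: 2.1
tool_pos: [0.5239, -0.1375, 0.0601]
orientation: [179.9, -0.0, 78.7]
force: [0.5, -0.1, 0.8]
opening: 0.0007
clock: 2.48
tool_pos: [0.5232, -0.1374, 0.0552]
orientation: [180.0, -0.0, 78.7]
force: [-0.3, -0.3, -0.9]
opening: 0.0005
clock: 2.85
tool_pos: [0.5232, -0.1374, 0.053]
orientation: [-180.0, 0.0, 78.7]
force: [0.7, 0.7, -0.8]
opening: 0.0004
```

```bash
python3 -m pendant '[[[0,0,-2,0,0,0],[0,0,-4,0,0,0],[0,0,-4,0,0,0]]]'
python3 -m pendant '[[[0,0,-1,0,0,0],[0,0,-1,0,0,0]]]'
python3 -m pendant '[[[0,0,-1,0,0,0],[0,0,-1,0,0,0]]]'
python3 -m pendant '[[[0,0,-1,0,0,0],[0,0,-1,0,0,0]]]'
```

```text
clock: 3.22
tool_pos: [0.523, -0.1374, 0.0488]
orientation: [-180.0, 0.0, 78.7]
force: [-0.2, -0.3, -0.7]
opening: 0.0006
clock: 3.48
tool_pos: [0.5232, -0.1374, 0.048]
orientation: [-180.0, 0.0, 78.7]
force: [0.6, -0.5, 0.0]
opening: 0.0001
clock: 3.72
tool_pos: [0.5232, -0.1374, 0.047]
orientation: [-180.0, 0.0, 78.7]
force: [0.7, -0.5, 0.4]
opening: 0.0006
clock: 3.98
tool_pos: [0.5233, -0.1374, 0.0461]
orientation: [180.0, -0.0, 78.7]
force: [0.4, 0.1, -0.2]
opening: 0.0006
```

```bash
python3 -m pendant '[[[0,0,-0.5,0,0,0],[0,0,-0.5,0,0,0]]]'
python3 -m pendant '[[[0,0,-0.5,0,0,0],[0,0,-0.5,0,0,0]]]'
python3 -m pendant '[[[0,0,-0.5,0,0,0],[0,0,-0.5,0,0,0]]]'
```

```text
clock: 4.22
tool_pos: [0.5233, -0.1374, 0.0456]
orientation: [180.0, -0.0, 78.7]
force: [1.4, 0.9, 0.3]
opening: 0.0005
clock: 4.47
tool_pos: [0.5233, -0.1374, 0.0451]
orientation: [180.0, -0.0, 78.7]
force: [0.8, 0.1, 0.8]
opening: 0.0003
clock: 4.72
tool_pos: [0.5233, -0.1374, 0.0446]
orientation: [180.0, -0.0, 78.7]
force: [1.0, -0.2, 1.6]
opening: 0.0002
```

```bash
python3 -m pendant '[[[0,0,-0.5,0,0,0],[0,0,-0.5,0,0,0]]]'|grep -E "pos|for"
python3 -m pendant '[[[0,0,-0.5,0,0,0],[0,0,-0.5,0,0,0]]]'|grep -E "pos|for"
python3 - <<'E'
from plant import *
import cv2
o=get_obs();print(o["force"],o["moment"],o["tool_pos"])
s=snapshot("scene")
cv2.imwrite("pics/s1.png",cv2.resize(s["pixels"][120:260,170:370,::-1],None,fx=4,fy=4,interpolation=cv2.INTER_CUBIC))
E
```

```text
tool_pos: [0.5234, -0.1374, 0.0442]
force: [0.2, 0.0, 3.0]
tool_pos: [0.5235, -0.1374, 0.044]
force: [-0.9, -0.3, 6.2]
[-0.92979039 -0.32691182  6.24482923] [0.06853216 0.19949987 0.01668255] [ 0.52345197 -0.13741047  0.04399807]
```

View pics/s1.png

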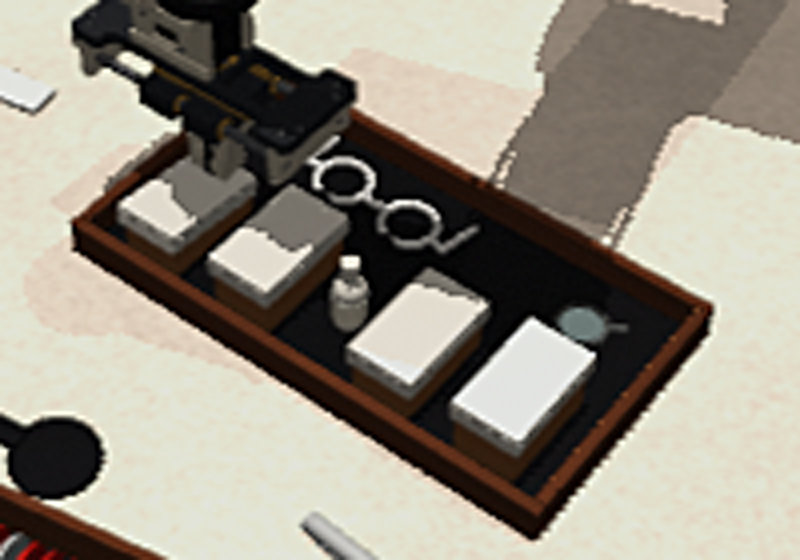

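The crop shows the fingertip on cover 1's near end at about (215,175). It stopped firm at z = 44.0 mm with 6 N, 3 mm below nominal. I'll compare with cover 2.

```bash
python3 -m pendant '[[[0,0,10,0,0,0],[0,0,30,0,0,0],[8,40,30,0,0,0],[16,82,25,0,0,0],[16,82,17,0,0,0],[16,82,15,0,0,0],[16,82,14,0,0,0],[16,82,14,0,0,0]]]'|grep -E "pos|for"
for i in 1; do python3 -m pendant '[[[0,0,-1,0,0,0],[0,0,-2,0,0,0],[0,0,-2,0,0,0]]]'|grep -E "pos|for"; done
python3 -m pendant '[[[0,0,-0.5,0,0,0],[0,0,-1,0,0,0],[0,0,-1,0,0,0]]]'|grep -E "pos|for"
```

```text
tool_pos: [0.539, -0.0561, 0.0576]
force: [0.5, 0.0, 1.6]
tool_pos: [0.5391, -0.0555, 0.0555]
force: [0.3, 0.7, -0.2]
tool_pos: [0.5393, -0.0554, 0.055]
force: [-1.7, -0.2, 5.3]
```

Cover 2 is firm right at its nominal 55.0 mm, so cover 1's 3 mm drop looks like rocking. I'll confirm on its far end.

```bash
python3 -m pendant '[[[0,0,10,0,0,0],[0,0,25,0,0,0],[25,-47,25,0,0,0],[51,-95,20,0,0,0],[51,-95,5,0,0,0],[51,-95,-4,0,0,0],[51,-95,-6,0,0,0],[51,-95,-6,0,0,0]]]'|grep -E "pos|for"
python3 -m pendant '[[[0,0,-0.5,0,0,0],[0,0,-1,0,0,0],[0,0,-1,0,0,0]]]'|grep -E "pos|for"
python3 -m pendant '[[[0,0,-0.5,0,0,0],[0,0,-1,0,0,0],[0,0,-1,0,0,0]]]'|grep -E "pos|for"
python3 -m pendant '[[[0,0,-0.5,0,0,0],[0,0,-1,0,0,0],[0,0,-1,0,0,0]]]'|grep -E "pos|for"
```

```text
tool_pos: [0.5902, -0.1496, 0.049]
force: [0.2, 0.7, 0.3]
tool_pos: [0.5903, -0.1502, 0.0477]
force: [-0.7, 0.0, 0.3]
tool_pos: [0.5903, -0.1504, 0.0466]
force: [0.4, 0.7, -0.2]
tool_pos: [0.5902, -0.1504, 0.0455]
force: [-0.6, 1.0, 1.4]
```

```bash
python3 -m pendant '[[[0,0,-0.5,0,0,0],[0,0,-0.5,0,0,0]]]'|grep -E "pos|for"
python3 - <<'E'
from plant import *
import cv2
s=snapshot("scene")
cv2.imwrite("pics/s2.png",cv2.resize(s["pixels"][140:220,180:290,::-1],None,fx=7,fy=7,interpolation=cv2.INTER_CUBIC))
E
```

```text
tool_pos: [0.5902, -0.1504, 0.0451]
force: [0.4, -0.5, 0.9]
```

View pics/s2.png

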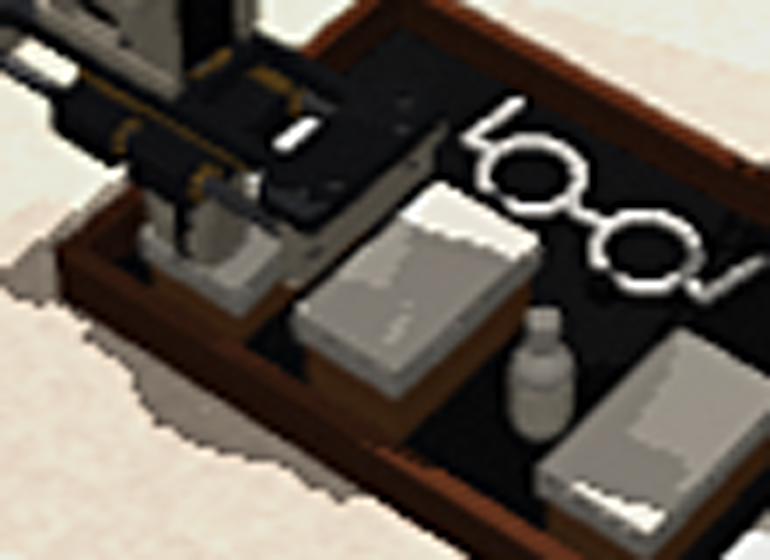

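The view shows the fingertip at about (205,245) on cover 1's far end. That end gave 2 mm under only about 1 N, so it rocks at both ends, while cover 2 is firm. Next is pressing its centre.

```bash
python3 -m pendant '[[[0,0,5,0,0,0],[0,0,14,0,0,0],[-17,4,14,0,0,0],[-33,7,9,0,0,0],[-33,7,5,0,0,0],[-33,7,3,0,0,0],[-33,7,3,0,0,0]]]'|grep -E "pos|for"
python3 -m pendant '[[[0,0,-0.5,0,0,0],[0,0,-1,0,0,0],[0,0,-1.5,0,0,0],[0,0,-2,0,0,0],[0,0,-2,0,0,0]]]'|grep -E "pos|for"
python3 -m pendant '[[[0,0,-0.5,0,0,0],[0,0,-1,0,0,0],[0,0,-1,0,0,0]]]'|grep -E "pos|for"
```

```text
tool_pos: [0.5578, -0.1434, 0.0481]
force: [0.3, -0.2, -0.4]
tool_pos: [0.5576, -0.1435, 0.047]
force: [-1.2, 0.8, 7.6]
tool_pos: [0.5576, -0.1435, 0.0461]
force: [-1.9, 0.8, 8.0]
```

```bash
for r in 1; do python3 -m pendant '[[[0,0,-0.5,0,0,0],[0,0,-1,0,0,0],[0,0,-1.5,0,0,0],[0,0,-2,0,0,0],[0,0,-2,0,0,0]]]'|grep -E "pos|for"; done
python3 -m pendant '[[[0,0,-0.5,0,0,0],[0,0,-1,0,0,0],[0,0,-1,0,0,0]]]'|grep -E "pos|for"
python3 -m pendant '[[[0,0,-0.5,0,0,0],[0,0,-1,0,0,0],[0,0,-1,0,0,0]]]'|grep -E "pos|for"
```

```text
tool_pos: [0.5576, -0.1434, 0.0441]
force: [-2.3, 0.8, 9.1]
tool_pos: [0.5576, -0.1434, 0.0431]
force: [-2.8, 1.5, 8.4]
tool_pos: [0.5576, -0.1434, 0.042]
force: [-3.1, 0.7, 8.5]
```

```bash
python3 -m pendant '[[[0,0,-0.5,0,0,0],[0,0,-0.5,0,0,0]]]'|grep -E "pos|for"
python3 -m pendant '[[[0,0,-0.5,0,0,0],[0,0,-0.5,0,0,0]]]'|grep -E "pos|for"
python3 -m pendant '[[[0,0,-0.5,0,0,0],[0,0,-0.5,0,0,0]]]'|grep -E "pos|for"
```

```text
tool_pos: [0.5577, -0.1435, 0.042]
force: [-2.9, 1.0, 12.7]
tool_pos: [0.5576, -0.1435, 0.0419]
force: [-4.5, 1.6, 16.8]
tool_pos: [0.5576, -0.1434, 0.0419]
force: [-6.0, 3.0, 21.5]
```

It went 5 mm down and met a firm stop (41.9 mm, 21 N). Now re-checking both ends.

```bash
python3 -m pendant '[[[0,0,3,0,0,0],[0,0,12,0,0,0],[-17,3,12,0,0,0],[-34,7,8,0,0,0],[-34,7,4,0,0,0],[-34,7,3.5,0,0,0],[-34,7,3.5,0,0,0]]]'|grep -E "pos|for"
python3 -m pendant '[[[0,0,-0.5,0,0,0],[0,0,-1,0,0,0],[0,0,-1,0,0,0]]]'|grep -E "pos|for"
python3 -m pendant '[[[0,0,-0.5,0,0,0],[0,0,-0.5,0,0,0]]]'|grep -E "pos|for"
```

```text
tool_pos: [0.5239, -0.1364, 0.0431]
force: [0.3, -0.5, 0.4]
tool_pos: [0.5233, -0.1364, 0.0421]
force: [-0.1, -0.4, -1.2]
tool_pos: [0.5233, -0.1364, 0.042]
force: [-2.3, 0.8, 5.3]
```

Near end firm at 42.0 mm. Far end next, then retreat.

```bash
python3 -m pendant '[[[0,0,3,0,0,0],[0,0,12,0,0,0],[34,-7,12,0,0,0],[67,-13,8,0,0,0],[67,-13,3,0,0,0],[67,-13,1.5,0,0,0],[67,-13,1.5,0,0,0]]]'|grep -E "pos|for"
python3 -m pendant '[[[0,0,-0.5,0,0,0],[0,0,-1,0,0,0],[0,0,-1,0,0,0]]]'|grep -E "pos|for"
python3 -m pendant '[[[0,0,-0.5,0,0,0],[0,0,-0.5,0,0,0]]]'|grep -E "clo|pos|for"
```

```text
tool_pos: [0.5893, -0.1493, 0.0431]
force: [0.1, 0.1, 0.3]
tool_pos: [0.5902, -0.1493, 0.0422]
force: [-0.2, -0.8, 0.2]
clock: 16.45
tool_pos: [0.5903, -0.1493, 0.0421]
force: [-0.9, 0.8, 4.6]
```

Firm at both ends. Now I'll raise clear and take a final picture.

```bash
python3 -m pendant '[[[0,0,5,0,0,0],[0,0,30,0,0,0],[0,0,80,0,0,0],[0,0,130,0,0,0],[0,0,180,0,0,0],[-20,-40,200,0,0,0],[-40,-90,200,0,0,0],[-40,-90,200,0,0,0],[-40,-90,200,0,0,0],[-40,-90,200,0,0,0]]]'
python3 - <<'E'
from plant import *
import cv2
s=snapshot("scene")
cv2.imwrite("pics/s3.png",cv2.resize(s["pixels"][100:260,90:370,::-1],None,fx=2.8,fy=2.8,interpolation=cv2.INTER_CUBIC))
E
```

```text
clock: 17.7
tool_pos: [0.5505, -0.2387, 0.2414]
orientation: [-180.0, -0.0, 78.8]
force: [-0.4, 0.7, -0.3]
opening: 0.0004
```

View pics/s3.png

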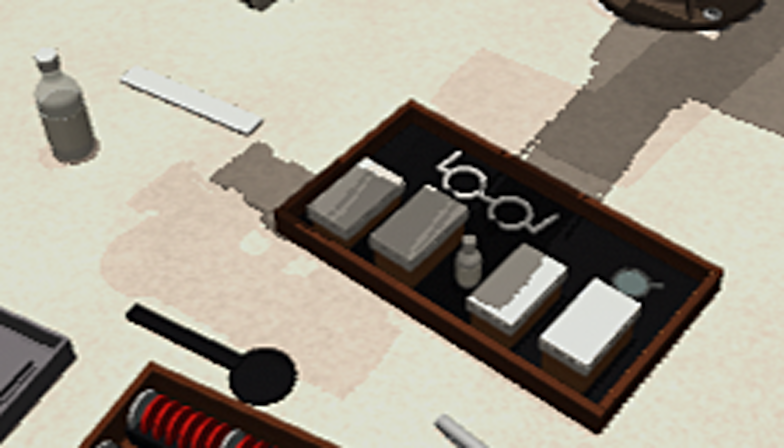

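The picture shows cover 1 at about (355,200), level and lower than before. Everything else is where it was, and the arm is clear.

```bash
python3 -c "
from plant import *
print(close_job())"
```

```text
the job is handed in; nothing more can be done
None
```

Cover 1 (y = -143 mm) was the unseated one; I pressed it home and it no longer rocks. I handed the job in at about 18 s, with the arm raised clear.

- **Finding it:** Cover 1's near end dropped about 3 mm before going firm. Its far end gave about 2 mm under roughly 1 N. Cover 2 was firm at its nominal height with 5 N. I did not press covers 3 and 4, since only one cover is unseated.
- **Pressing it:** I pressed its centre straight down with the fingers shut. It slid 5 mm at about 8–9 N and met its seat at 41.9 mm, where I held it firm up to 21 N.
- **Last checks:** Both ends of cover 1 then stayed firm at 42.0–42.1 mm under about 5 N, giving about 0.1 mm. The final picture shows it level and nothing else visibly moved.
- **Uncertain readings:** The force readings have about 1 N of noise, so the first rocking test on cover 1 was unclear on its own. Cover 2 and cover 1's far end settled it. That first press reached 6 N, slightly over the intended 5 N.

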